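# Move a gear carrier from the assembly dock to the gauging dock

## Robot

A 7-joint arm with a two-finger parallel gripper is mounted at the origin on the work surface. World frame = base frame: x ahead of the robot, y to its left, z up, the work surface at z = 0. Lengths are in m, angles in rad, forces in N, time in s.
With the tool pointing down it reaches from about 0.4 to 0.85 m from the base axis. Payload 4.5 kg.
Tool frame: the origin (TCP) lies midway between the tips of the shut fingers; the grasp point (between the pads) lies 19 mm behind it; z points along the fingers, y is the line along which they close (so a half turn about z gives the same grasp; the last joint's range is limited). The gripper opens to 88 mm and grips with 3 to 60 N. Pads are 18 mm wide; open, the fingers measure 123 mm over their backs; the gripper's body (75 mm by 187 mm) begins 45 mm behind the grasp point.
Start: joints at [1.337, 0.689, -0.195, 1.565, 0.157, 0.902, -0.215], TCP at [0.165, -0.603, 0.239] pointing down, gripper open.
Joint ranges: [-3.01, 3.01], [-0.46, 2.08], [-1.47, 1.51], [0.13, 2.56], [-1, 4.14], [0.04, 2.09], [-2.66, 2.66]. Speed limits (rad/s): [2.57, 2.57, 3.14, 3.14, 3.14, 3.14, 3.14].

## Interface

Orientations are given as a unit quaternion [x, y, z, w].
In Python, from plant import r gives the robot as it stands.
- The arm moves only by the tool carry_out, never from a script. Its argument "plan" is a list of rows, each an object with "rot": the turn, a rotation vector about the tool's x, y, z in rad, a list of three; "xyz": the shift along the tool's x, y, z in m, a list of three; "grip": the closure in counts, from 0 (fully open) to 255 (shut). In form: [{"rot": [wx, wy, wz], "xyz": [dx, dy, dz], "grip": grip}, ...]. A call has 1 to 8 rows; each row is the pose to reach, as a shift and turn from the pose commanded when the call began, along the tool's axes at that moment; what a row does not reach only later rows make up. A row lasts 1/12 s, in which the tool goes at most 41.7 mm and 7.16 degrees, less where a joint would pass 70% of its speed; a pose out of reach is approached as far as the arm can. A call with a gripper value outside its range is refused whole. The fingers move at their own pace and stop on an object; "squeeze" is the grip in N (left out, the last holds). Time passes only in rows, so rows that repeat a pose let the fingers close. It gives the time, the measured TCP pose, the force, the opening and the grip force at its end, in the units of the state.
- r.get_state(): the state, without advancing time (a new reading comes with each control period).
- r.snapshot(name): name is "side" or "top" or "wrist"; returns the picture (420x560x3 uint8, red, green, blue); there is no depth.
- r.camera_params(name): a dict with "fx", "fy", "cx", "cy" (pixels), "position" and "attitude" of the camera in the world; the wrist camera has in their place "hand_eye" (4x4, takes a point from camera to tool coordinates, whose origin is the TCP and whose axes are the flange's). Camera axes: x right, y down, z forward; pixel columns grow to the right and rows downward; lengths in m; the calibration is good to about 2 mm. A picture is of the moment at which its call begins: read the wrist's pose just before it. camera_params takes no time and is no camera call.
- r.finish_job(): hands the job in; it is judged then, once.
The state is a dict: "clock": time; "q": joint angles; "qd": joint speeds; "joint_torque": joint torques, N m; "tool_pos": TCP position; "eef_rot": TCP orientation; "contact_force": force on the tool from outside, world axes, zero at the start; "moment": the same for the moment, N m; "opening": opening from 0.0 (shut) to 1.0 (fully open); "finger_force": force on a finger pad.
Only numpy, scipy, OpenCV 4.12 (cv2) and the standard library are available. Lean on these libraries where they do the work, as an engineer would, in place of code of your own. Each camera call takes 0.05 s, during which the arm holds its last target. There are 200 camera calls.

## Task

Press the red catch pad of the green assembly dock so that the gear carrier pops out, slide the carrier out by its yellow grip, and slide it into the dovetail of the blue gauging dock until that dock's catch clicks up behind it. Handle it gently and do not ram it: the stop and catch are set differently from job to job, and the rubber buffers just past the click must not be squeezed by more than about 3 mm (some 2 kg of push). Leave it latched and let go, with the other things on the bench left where they are.

Things in the scene. Friction and masses are not known exactly. Their poses are not given: they have to be found in the camera images.
- load_dock: Green assembly dock, fixed; the carrier starts latched here, its centre at x=0, y=0. Steel bed 120 mm wide, from x=-105 to +80 mm, top 14 mm over the bench. Origin at bench level under the dovetail; +x is the way in (level), open mouth to -x, z up. Behind, a 30 mm high ledge with 3 brass bushes, to x=+110 mm.
- load_mouth (a point): Middle of the green dock's dovetail entry on the bed's top (dock x=-20, z=+14 mm), axes as the dock's. Two dovetail rails run from here 60 mm in +x, 17 mm tall over the bed; 1.6 mm side clearance to the carrier, about 3 mm upward. 14 mm tall cheeks flare out towards -x over 17 mm, from 37 to 48 mm half gap.
- load_pad (a point): Centre of the top of the green dock's red release pad, 26 (x) x 30 mm, at dock x=-50, y=+88 mm, 26 mm over the bench. Press it 9 mm down (2.5 rising to 5 N, plus friction). A sprung ejector in the 48 mm high end block (x=60 to 80) then pushes the carrier out by about 18 mm with 5 falling to 3.5 N. It springs up when let go.
- load_catch (a joint): Travel of the green dock's catch, m: 0 up (latched), 0.009 fully pressed; the carrier is let go at about 0.006. The catch nose stands 6 mm proud of the bed right behind the latched carrier, in the middle, with a bar to the pad; a carrier lying over it presses it down.
- gauge_dock: Blue gauging dock, fixed and empty: same frame, sizes, bed, rails and end block as the green dock; its catch, pad and ejector are alike but on a settable stop carriage. Behind the end block, a 30 mm high ledge to x=+110 mm and a 115 mm high dial gauge at x=+87 to +105, y=-63 to -7 mm.
- gauge_mouth (a point): Middle of the blue dock's dovetail entry on the bed's top (dock x=-20, z=+14 mm), axes as the dock's; rails and flared cheeks as at the green dock. A carrier set down on the bed with its centre at dock x=-75 mm lies before the rails, between the open cheeks, over the catch.
- gauge_catch (a joint): Travel of the blue catch, m: 0 up, about 0.006 with a carrier over it, 0 again once clicked behind the carrier. Unlike the green one, this dock has catch, pad, ejector and buffers on one stop carriage, set anywhere from 22 mm farther out to 6 mm farther in: the click comes with the carrier's centre at dock x=-22 to +6 mm, against 5 N of ejector (from 18 mm before) plus friction.
- gauge_buffer (a joint): Squeeze of the blue dock's two rubber buffers, m: 0 when free. They stand beside the ejector and meet the carrier 1 to 2 mm past the click; they push back with 5 N per mm on top of the ejector's 5 N. More than 3.2 mm is too much.
- carrier_grip (a point): Point on the loose gear carrier's axis, within 3 mm of half-way up its yellow grip (26 x 26 x 40 mm tall, top 17 mm above this point). 51 mm above the carrier's underside, so 65 mm over the bench when it lies on a dock's bed. x is the sliding direction; either way round is the same.
- carrier: The gear carrier, origin at its underside's centre: aluminium dovetail plate 80 long (x) x 70 wide at the bottom, 58 at the top, 12 thick; on it a dark gear 56 diameter x 16 tall, on that the yellow grip. 0.44 to 0.66 kg.
- gear_mid: Loose dark steel gear, 60 diameter x 40 mm, on the left of the bench. Origin at its underside. Leave it alone.
- gear_small: Loose dark steel gear, 40 diameter x 22 mm, between the docks at their far end. Origin at its underside. Leave it alone.
- green_cup: Loose green plastic cup, 70 diameter x 60 mm, on the right. Origin at its underside. Leave it alone.
- oil_can: Loose red oil can, 56 diameter x 120 mm, on the left. Origin at its underside. Leave it alone.
- carton: Loose blue carton 110 x 80 x 50 mm, on the right. Origin at its underside. Leave it alone.
Mind the look-alikes: they are no part of the job. What is meant by the carrier is not orange, pink or purple, and is the larger of those in its own colour.

How it is judged:
By the outcome, as a careful person would: the job done as asked, in the order asked, and still so for the second after the job is handed in, with the robot touching nothing.
It also fails if it takes over 69 s, if anything falls off the work surface, if the arm or the gripper's body presses on something with over 40 N, if the wrist force passes 120 N, or if a joint passes its speed limit or range.

## Working session

There is one attempt and no reset: what is moved stays moved. The work goes in short steps, Python scripts to look and compute and a tool call to move; the robot and the scene stay as the last step left them, time stands still between calls to the robot, and variables do not carry over. Pictures are saved under pics/ and viewed, at most 10 in all, crops included, and the job is handed in when it is done.

Besides the shell and the picture viewer there is one more tool, called as a command line: name --argument value ..., lists and objects as JSON in quotes. carry_out: Moves the arm, as the interface text tells. Its arguments: {"type":"object","properties":{"plan":{"type":"array"},"squeeze":{"type":"number"}},"required":["plan"]}

```bash
mkdir -p pics; ls; python3 - <<'E'
from plant import r
import cv2
s=r.get_state();print(s)
for n in("top","side"):
    cv2.imwrite(f"pics/{n}0.png",cv2.cvtColor(r.snapshot(n),cv2.COLOR_RGB2BGR));print(n,r.camera_params(n))
print(r.camera_params("wrist"))
E
```

```text
pics
{'clock': 0.0, 'q': array([ 1.33679395,  0.68998591, -0.19449365,  1.56633853,  0.1573281 ,
        0.90250712, -0.21508328]), 'qd': array([ 0.00149703, -0.00178059, -0.00116756,  0.00147672, -0.00062404,
        0.00048585,  0.00077808]), 'joint_torque': array([-1.26994155e-04, -5.27563334e+01, -1.26708996e+00, -1.53432852e+01,
       -5.26562543e-02,  6.30299299e-03,  1.75191217e-04]), 'tool_pos': array([ 0.16514934, -0.60212964,  0.2379098 ]), 'eef_rot': array([ 9.91041378e-01,  1.33551998e-01, -2.06660475e-04, -8.99402813e-04]), 'contact_force': array([1.06584748, 0.11236248, 0.74128945]), 'moment': array([ 0.05380929,  0.00602355, -0.03695819]), 'finger_force': 0.0, 'opening': 0.9995127105637852}
top {'fx': 469.54702526269364, 'fy': 469.54702526269364, 'cx': 275.77960088474214, 'cy': 216.09885918682699, 'position': array([ 0.41601155, -0.00269573,  1.16665529]), 'attitude': array([-0.6978642 ,  0.71404517, -0.04442739,  0.03393029])}
side {'fx': 409.71578226499554, 'fy': 409.71578226499554, 'cx': 283.0410247421467, 'cy': 215.58345715270545, 'position': array([0.37891342, 0.90685508, 0.74637275]), 'attitude': array([-0.07171901,  0.8832011 , -0.46156833,  0.04203419])}
{'fx': 323.32765325041146, 'fy': 323.32765325041146, 'cx': 275.08120228469505, 'cy': 205.92802626268013, 'hand_eye': array([[ 6.91847100e-04, -9.50377713e-01, -3.11097612e-01,
         7.99932141e-02],
       [ 9.99999395e-01,  3.91600262e-04,  1.02758269e-03,
         2.20907349e-04],
       [-8.54765779e-04, -3.11098134e-01,  9.50377409e-01,
        -1.46854433e-01],
       [ 0.00000000e+00,  0.00000000e+00,  0.00000000e+00,
         1.00000000e+00]])}
```

View pics/top0.png

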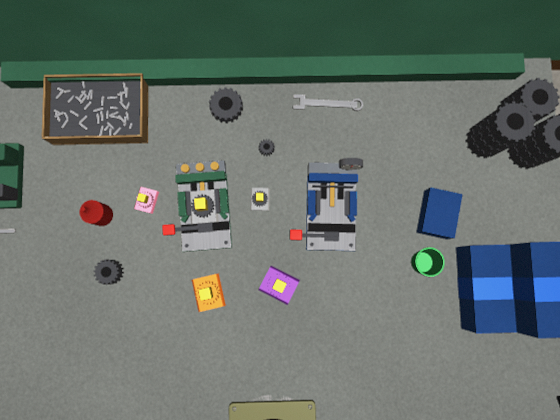

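View pics/side0.png

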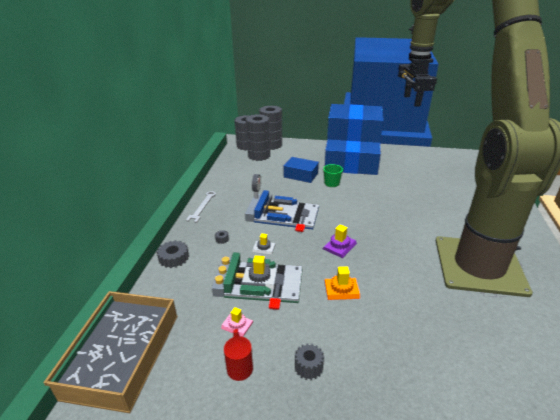

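The top view shows the green dock at about (204,212) holding the carrier, with its grip at (200,203) and pad at (168,230). The blue dock is at (332,212) with its pad at (295,235). Both mouths face the robot, which is down in the image.

```bash
cat > h.py <<'E'
import numpy as np, cv2
from scipy.spatial.transform import Rotation as R
from plant import r
def cam(n):
    p=r.camera_params(n)
    if n=="wrist":
        s=r.get_state();T=np.eye(4);T[:3,:3]=R.from_quat(s["eef_rot"]).as_matrix();T[:3,3]=s["tool_pos"]
        M=T@p["hand_eye"]
    else:
        M=np.eye(4);M[:3,:3]=R.from_quat(p["attitude"]).as_matrix();M[:3,3]=p["position"]
    return np.array([p["fx"],p["fy"],p["cx"],p["cy"]]),M
def ray(c,u,v,z):
    k,M=c;d=M[:3,:3]@[(u-k[2])/k[0],(v-k[3])/k[1],1];o=M[:3,3]
    return o+d*(z-o[2])/d[2]
def proj(c,P):
    k,M=c;q=(np.atleast_2d(P)-M[:3,3])@M[:3,:3]
    return np.c_[k[0]*q[:,0]/q[:,2]+k[2],k[1]*q[:,1]/q[:,2]+k[3]]
def snap(n,f):
    c=cam(n);im=cv2.cvtColor(r.snapshot(n),cv2.COLOR_RGB2BGR);cv2.imwrite(f,im);np.savez(f+".npz",k=c[0],M=c[1]);return c,im
def load(f):
    d=np.load(f+".npz");return (d["k"],d["M"]),cv2.imread(f)
def blobs(im,lo,hi,amin=20):
    m=cv2.inRange(cv2.cvtColor(im,cv2.COLOR_BGR2HSV),lo,hi);n,_,st,ce=cv2.connectedComponentsWithStats(m)
    return [(ce[i].round(1),st[i]) for i in range(1,n) if st[i][4]>=amin]
E
python3 - <<'E'
from h import *
im=cv2.imread("pics/top0.png");c=cam("top")
cv2.imwrite("pics/topc.png",cv2.resize(im[150:260,150:370],(792,396),interpolation=cv2.INTER_CUBIC))
for nm,lo,hi,z in(("red",(0,150,100),(6,255,255),.026),("yel",(24,120,120),(34,255,255),.082)):
    for ce,st in blobs(im,lo,hi): print(nm,ce,st,ray(c,*ce,z).round(4))
for u,v in((184,250),(230,247),(308,250),(355,249)): print(u,v,ray(c,u,v,.014).round(4))
E
```

```text
red [ 91.5 211.4] [ 80 200  24  24 435] [0.5643 0.4271 0.026 ]
red [168.5 229.3] [162 224  13  11 124] [0.5163 0.2402 0.026 ]
red [295.5 234.5] [290 230  12  10 119] [ 0.4967 -0.0681  0.026 ]
yel [141.2 197.4] [137 193   9   9  59] [0.5873 0.2917 0.082 ]
yel [259.4 196.4] [256 192   8   9  65] [0.5837 0.0169 0.082 ]
yel [199.8 202.7] [194 197  12  12 131] [0.5719 0.1558 0.082 ]
yel [279.1 285.3] [273 279  13  14 114] [ 0.3772 -0.0241  0.082 ]
yel [204.8 293.5] [199 287  13  14 134] [0.3628 0.1456 0.082 ]
184 250 [0.4658 0.2049 0.014 ]
230 247 [0.4705 0.0925 0.014 ]
308 250 [ 0.4587 -0.0984  0.014 ]
355 249 [ 0.4585 -0.214   0.014 ]
```

View pics/topc.png

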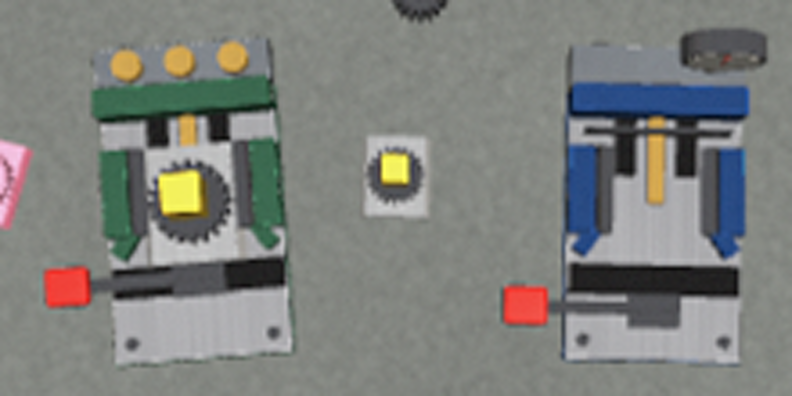

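The zoomed crop shows the green dock turned about +4° and the blue dock at about 0°. The blue pad and catch (525,305 in the crop) sit about 20 mm further out than its channel, so the stop carriage is set well out. Next I move over the docks for a closer look.

carry_out --plan '[{"rot": [0,0,0],"xyz": [0.3,-0.11,-0.02],"grip": 0},{"rot": [0,0,0],"xyz": [0.3,-0.11,-0.02],"grip": 0},{"rot": [0,0,0],"xyz": [0.3,-0.11,-0.02],"grip": 0},{"rot": [0,0,0],"xyz": [0.3,-0.11,-0.02],"grip": 0},{"rot": [0,0,0],"xyz": [0.3,-0.11,-0.02],"grip": 0},{"rot": [0,0,0],"xyz": [0.3,-0.11,-0.02],"grip": 0},{"rot": [0,0,0],"xyz": [0.3,-0.11,-0.02],"grip": 0},{"rot": [0,0,0],"xyz": [0.3,-0.11,-0.02],"grip": 0}]'

```text
clock: 0.77
tool_pos: [0.4295, -0.4134, 0.2587]
eef_rot: [0.991, 0.136, 0.001, -0.001]
contact_force: [0.9, -0.1, 0.4]
opening: 1.0
finger_force: 0.0
```

```bash
cat >> h.py <<'E'
def go(P,yaw):
    "tool-axes shift and turn from here to TCP P pointing down, tool x at yaw"
    s=r.get_state();A=R.from_quat(s["eef_rot"])
    B=R.from_euler("z",yaw)*R.from_euler("x",np.pi)
    print("xyz",A.inv().apply(np.array(P)-s["tool_pos"]).round(4),"rot",(A.inv()*B).as_rotvec().round(4),"at",s["tool_pos"].round(4),"t",round(s["clock"],2),"F",s["contact_force"].round(1),"open",round(s["opening"],3))
E
python3 -c "
from h import *
go([.50,-.14,.25],0)"
```

```text
xyz [ 0.1415 -0.2443  0.0094] rot [-0.0017 -0.0021  0.2724] at [ 0.4295 -0.4134  0.2587] t 0.77 F [ 0.9 -0.1  0.4] open 1.0
```

carry_out --plan '[{"rot": [0,0,0.27],"xyz": [0.19,-0.23,0.01],"grip": 0},{"rot": [0,0,0.27],"xyz": [0.19,-0.23,0.01],"grip": 0},{"rot": [0,0,0.27],"xyz": [0.19,-0.23,0.01],"grip": 0},{"rot": [0,0,0.27],"xyz": [0.19,-0.23,0.01],"grip": 0},{"rot": [0,0,0.27],"xyz": [0.19,-0.23,0.01],"grip": 0},{"rot": [0,0,0.27],"xyz": [0.19,-0.23,0.01],"grip": 0},{"rot": [0,0,0.27],"xyz": [0.19,-0.23,0.01],"grip": 0},{"rot": [0,0,0.27],"xyz": [0.19,-0.23,0.01],"grip": 0}]'

```text
clock: 1.43
tool_pos: [0.5512, -0.135, 0.2483]
eef_rot: [1.0, 0.005, 0.001, -0.003]
contact_force: [0.8, 1.5, 0.9]
opening: 0.996
finger_force: 0.0
```

```bash
python3 -c "
from h import *
print(r.get_state()['qd'].round(3))
snap('wrist','pics/w1.png')
go([.53,.16,.25],0.07)"
```

```text
[-0.074  0.013  0.081 -0.019  0.028  0.027 -0.062]
xyz [-0.0177 -0.2976 -0.0005] rot [-0.0045 -0.001  -0.0614] at [ 0.5503 -0.1375  0.2482] t 1.48 F [-0.2 -0.5 -0.1] open 1.002
```

View pics/w1.png

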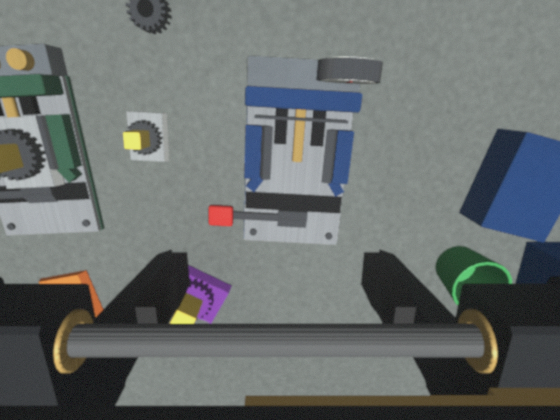

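The wrist view shows the blue dock clearly. Its bed's front corners are at about (243,237) and (337,244), its pad at (220,216), its end block at (245–361, 88–110), and the catch nose at (292,218).

carry_out --plan '[{"rot": [0,0,-0.06],"xyz": [-0.01,-0.295,0],"grip": 0},{"rot": [0,0,-0.06],"xyz": [-0.01,-0.295,0],"grip": 0},{"rot": [0,0,-0.06],"xyz": [-0.01,-0.295,0],"grip": 0},{"rot": [0,0,-0.06],"xyz": [-0.01,-0.295,0],"grip": 0},{"rot": [0,0,-0.06],"xyz": [-0.01,-0.295,0],"grip": 0},{"rot": [0,0,-0.06],"xyz": [-0.01,-0.295,0],"grip": 0},{"rot": [0,0,-0.06],"xyz": [-0.01,-0.295,0],"grip": 0},{"rot": [0,0,-0.06],"xyz": [-0.01,-0.295,0],"grip": 255}]'

```text
clock: 2.15
tool_pos: [0.5374, 0.1592, 0.2486]
eef_rot: [0.999, 0.035, 0.0, -0.003]
contact_force: [-0.2, 1.0, -0.3]
opening: 0.943
finger_force: 0.0
```

```bash
python3 - <<'E'
from h import *
cb,ib=load('pics/w1.png')
for n,(u,v,z) in dict(fl=(243,237,.014),fr=(337,244,.014),kl=(248,57,.03),pad=(220.5,215.5,.026),bl=(245,88,.048),br=(361.5,94,.048)).items(): print(n,ray(cb,u,v,z).round(4))
c,im=snap('wrist','pics/w2.png')
for i,cc in((ib,cb),(im,c)):
  for ce,st in blobs(i,(0,150,100),(6,255,255),100): print('red',ce,st,ray(cc,*ce,.026).round(4))
  for ce,st in blobs(i,(22,120,100),(34,255,255),100): print('yel',ce,st,ray(cc,*ce,.082).round(4))
a=cv2.resize(ib[40:260,200:380],(396,484),interpolation=cv2.INTER_CUBIC);b=cv2.resize(im[20:260,190:370],(396,528),interpolation=cv2.INTER_CUBIC)
o=np.zeros((528,792,3),np.uint8);o[:484,:396]=a;o[:,396:]=b;cv2.imwrite('pics/c1.png',o)
E
```

```text
fl [ 0.4647 -0.0941  0.014 ]
fr [ 0.4565 -0.2151  0.014 ]
kl [ 0.6738 -0.105   0.03  ]
pad [ 0.4979 -0.0687  0.026 ]
bl [ 0.643  -0.1031  0.048 ]
br [ 0.6385 -0.2211  0.048 ]
red [220.2 215.2] [209 206  24  20 437] [ 0.4983 -0.0683  0.026 ]
yel [135.6 139.4] [124 131  25  19 397] [ 0.5944 -0.0007  0.082 ]
yel [  9.  157.3] [  0 145  22  27 475] [0.5757 0.1253 0.082 ]
yel [186.2 311.2] [170 295  31  29 551] [ 0.4015 -0.0348  0.082 ]
red [ 25.4 143.2] [   0  117   54   54 2305] [0.5512 0.4449 0.026 ]
red [204.9 184.5] [193 175  25  20 475] [0.5173 0.2413 0.026 ]
red [459.1 217.2] [445 207  28  22 453] [ 0.4983 -0.0665  0.026 ]
yel [145.2 114.7] [133 105  26  21 409] [0.5959 0.2854 0.082 ]
yel [410.4 136.9] [401 129  20  18 189] [0.5931 0.0343 0.082 ]
yel [278.  149.5] [267 135  27  29 504] [0.5723 0.1591 0.082 ]
yel [273.6 311.2] [263 297  23  27 512] [0.3888 0.1508 0.082 ]
```

View pics/c1.png

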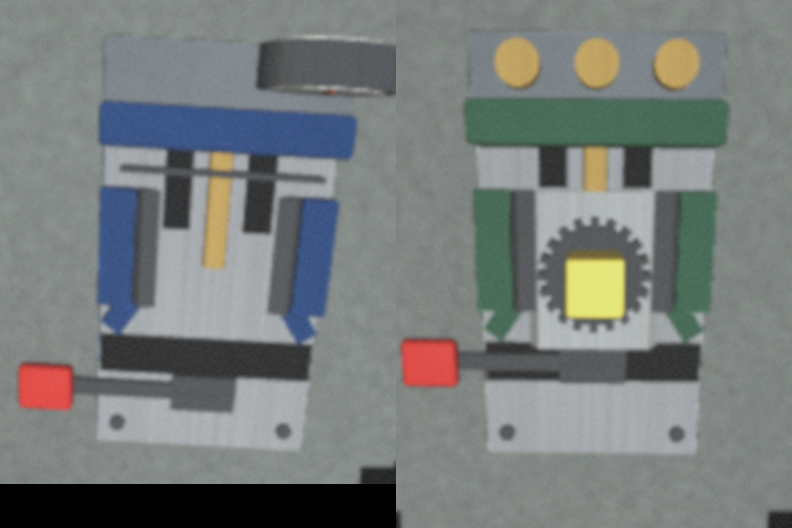

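```bash
cat > fit.py <<'E'
from h import *
from scipy.optimize import least_squares
mod=np.array([[-105,60,14],[-105,-60,14],[80,60,48],[80,-60,48],[60,60,48],[60,-60,48]])/1e3
def w(p,m): return R.from_euler("z",p[2]).apply(m)+[p[0],p[1],0]
def fit(f,px,off):
    c,_=load(f);px=np.array(px)/2.2+off
    s=least_squares(lambda p:(proj(c,w(p,mod))-px).ravel(),[.57,0,0])
    print(f,s.x.round(4),"res",s.fun.round(1));return s.x
if __name__=="__main__":
    b=fit('pics/w1.png',[(97,440),(301,450),(102,101),(356,117),(100,141),(351,157)],[200,40])
    g=fit('pics/w2.png',[(92,454),(301,453),(71,99),(332,98),(70,145),(331,143)],[190,20])
    np.savez('fit.npz',b=b,g=g)
    inv=lambda p,P:R.from_euler("z",-p[2]).apply(np.array(P)-[p[0],p[1],0]).round(4)
    cg,_=load('pics/w2.png');cb,_=load('pics/w1.png')
    print('green pad',inv(g,ray(cg,204.9,184.5,.026)),'grip',inv(g,ray(cg,190+199/2.2,20+289/2.2,.082)),'grip world',ray(cg,190+199/2.2,20+289/2.2,.082),'nose',inv(g,ray(cg,190+197/2.2,20+367/2.2,.02)))
    print('blue pad',inv(b,ray(cb,220.2,215.2,.026)),'nose',inv(b,ray(cb,200+203/2.2,40+393/2.2,.02)))
    print('pad world nominal',w(g,[[-.05,.088,.026]]))
    go([*w(g,[[-.05,.088,0]])[0,:2],.06],g[2]-np.pi/2); go([*w(g,[[-.05,.088,0]])[0,:2],.06],g[2]+np.pi/2);print(r.get_state()['q'].round(3))
E
python3 fit.py
```

```text
pics/w1.png [ 0.5632 -0.1595 -0.0441] res [-0.4 -0.3 -0.1  0.  -1.4 -0.9  1.7 -1.3 -1.   1.7  1.2  1.1]
pics/w2.png [0.5714 0.1561 0.0682] res [ 0.6 -0.6  0.4  0.2 -1.7 -0.6  1.  -0.  -0.2  0.   0.2  1.1]
green pad [-0.0481  0.0887  0.026 ] grip [-0.0006  0.0005  0.082 ] grip world [0.57071399 0.15661806 0.082     ] nose [-0.0523  0.0006  0.02  ]
blue pad [-0.0689  0.0882  0.026 ] nose [-0.0706  0.0002  0.02  ]
pad world nominal [[0.5154777  0.24050631 0.026     ]]
xyz [-0.0166 -0.086   0.1887] rot [-0.0022  0.0025  1.5687] at [0.5378 0.1552 0.2485] t 2.2 F [ 0.3  0.2 -0.4] open 0.903
xyz [-0.0166 -0.086   0.1887] rot [-0.0025 -0.0022 -1.5729] at [0.5378 0.1552 0.2485] t 2.2 F [ 0.3  0.2 -0.4] open 0.903
[-0.327  0.586 -0.057  1.759  0.04   0.797 -1.907]
```

The fit agrees well: the green pad and grip measure within 2 mm of nominal. The blue carriage is about 19 mm out, so I expect the click near x=-19. Next is the pad, with the gripper turned 90° so its body clears the grip.

carry_out --plan '[{"rot": [0,0,0.8],"xyz": [-0.017,-0.086,0.1],"grip": 255},{"rot": [0,0,0.8],"xyz": [-0.017,-0.086,0.1],"grip": 255},{"rot": [0,0,0.8],"xyz": [-0.017,-0.086,0.1],"grip": 255},{"rot": [0,0,0.8],"xyz": [-0.017,-0.086,0.1],"grip": 255},{"rot": [0,0,0.8],"xyz": [-0.017,-0.086,0.1],"grip": 255},{"rot": [0,0,0.8],"xyz": [-0.017,-0.086,0.1],"grip": 255},{"rot": [0,0,0.8],"xyz": [-0.017,-0.086,0.1],"grip": 255},{"rot": [0,0,0.8],"xyz": [-0.017,-0.086,0.1],"grip": 255}]'

```text
clock: 2.87
tool_pos: [0.5174, 0.2318, 0.1485]
eef_rot: [0.931, -0.365, 0.0, 0.001]
contact_force: [0.9, -1.0, -1.0]
opening: 0.299
finger_force: 0.0
```

carry_out --plan '[{"rot": [0,0,0.77],"xyz": [0,0,0.08],"grip": 255},{"rot": [0,0,0.77],"xyz": [0,0,0.08],"grip": 255},{"rot": [0,0,0.77],"xyz": [0,0,0.08],"grip": 255},{"rot": [0,0,0.77],"xyz": [0,0,0.08],"grip": 255},{"rot": [0,0,0.77],"xyz": [0,0,0.08],"grip": 255},{"rot": [0,0,0.77],"xyz": [0,0,0.08],"grip": 255},{"rot": [0,0,0.77],"xyz": [0,0,0.08],"grip": 255},{"rot": [0,0,0.77],"xyz": [0,0,0.08],"grip": 255}]'

```text
clock: 3.53
tool_pos: [0.5168, 0.2332, 0.0683]
eef_rot: [0.728, -0.685, 0.001, 0.001]
contact_force: [-0.1, -0.4, -0.5]
opening: 0.004
finger_force: 0.0
```

```bash
python3 -c "
from h import *
go([.5155,.2405,.017],.0682-np.pi/2);print(r.get_state()['q'].round(2))"
```

```text
xyz [-0.0075  0.0008  0.0513] rot [ 0.0004 -0.0029 -0.0079] at [0.5168 0.2332 0.0683] t 3.53 F [-0.1 -0.4 -0.5] open 0.004
[-0.85  0.98  0.64  1.89 -0.99  0.63 -2.65]
```

The turn drove joints 5 and 7 close to their limits, so I turn back 0.2 rad before pressing.

carry_out --plan '[{"rot": [0,0,-0.1],"xyz": [-0.0075,0.001,0.01],"grip": 255},{"rot": [0,0,-0.2],"xyz": [-0.0075,0.001,0.025],"grip": 255},{"rot": [0,0,-0.2],"xyz": [-0.0075,0.001,0.036],"grip": 255},{"rot": [0,0,-0.2],"xyz": [-0.0075,0.001,0.041],"grip": 255},{"rot": [0,0,-0.2],"xyz": [-0.0075,0.001,0.045],"grip": 255},{"rot": [0,0,-0.2],"xyz": [-0.0075,0.001,0.049],"grip": 255},{"rot": [0,0,-0.2],"xyz": [-0.0075,0.001,0.051],"grip": 255},{"rot": [0,0,-0.2],"xyz": [-0.0075,0.001,0.051],"grip": 255}]'

```text
clock: 4.2
tool_pos: [0.5154, 0.2416, 0.0179]
eef_rot: [0.792, -0.61, 0.0, -0.0]
contact_force: [-1.2, -0.5, 4.0]
opening: 0.005
finger_force: 2.1
```

```bash
python3 -c "
from h import *
go([.5155,.2405,.017],.0682-np.pi/2);print(r.get_state()['q'].round(2))
c,im=snap('top','pics/t1.png')
for ce,st in blobs(im,(24,120,120),(34,255,255)): print(ce,ray(c,*ce,.082).round(4))
"
```

```text
xyz [0.0011 0.0002 0.0009] rot [-0.0002 -0.0002  0.1902] at [0.5154 0.2416 0.0179] t 4.2 F [-1.2 -0.5  4. ] open 0.005
[-0.78  1.03  0.47  1.88 -0.99  0.49 -2.48]
[259.5 196.4] [0.5837 0.0166 0.082 ]
[200.3 209.2] [0.5566 0.1547 0.082 ]
[279.1 285.3] [ 0.3772 -0.0241  0.082 ]
[204.8 293.5] [0.3628 0.1456 0.082 ]
```

The carrier popped out: its grip moved from x=0.572 to x=0.557 in the top view. Now I lift, turn back and go over the grip.

carry_out --plan '[{"rot": [0,0,0],"xyz": [0,0,0],"grip": 255},{"rot": [0,0,0],"xyz": [0,0,-0.04],"grip": 255},{"rot": [0,0,0],"xyz": [0,0,-0.08],"grip": 200},{"rot": [0,0,-0.12],"xyz": [0,0,-0.12],"grip": 0},{"rot": [0,0,-0.24],"xyz": [0,0,-0.12],"grip": 0},{"rot": [0,0,-0.36],"xyz": [0,0,-0.12],"grip": 0},{"rot": [0,0,-0.48],"xyz": [0,0,-0.12],"grip": 0},{"rot": [0,0,-0.6],"xyz": [0,0,-0.12],"grip": 0}]'

```text
clock: 4.92
tool_pos: [0.5156, 0.2427, 0.1381]
eef_rot: [0.938, -0.345, 0.001, -0.0]
contact_force: [-0.5, -0.2, 0.5]
opening: 0.433
finger_force: 0.0
```

```bash
python3 -c "
from h import *
go([.5534,.1549,.13],.0682);print(r.get_state()['q'].round(2))
"
```

```text
xyz [0.0857 0.0423 0.0081] rot [-0.0008 -0.0014 -0.7737] at [0.5156 0.2427 0.1381] t 4.92 F [-0.5 -0.2  0.5] open 0.433
[-0.81  0.82  0.52  1.85 -0.65  0.64 -2.18]
```

carry_out --plan '[{"rot": [0,0,-0.12],"xyz": [0.0855,0.042,0.0],"grip": 0},{"rot": [0,0,-0.24],"xyz": [0.0855,0.042,0.0],"grip": 0},{"rot": [0,0,-0.36],"xyz": [0.0855,0.042,0.0],"grip": 0},{"rot": [0,0,-0.48],"xyz": [0.0855,0.042,0.0],"grip": 0},{"rot": [0,0,-0.6],"xyz": [0.0855,0.042,0.0],"grip": 0},{"rot": [0,0,-0.72],"xyz": [0.0855,0.042,0.0],"grip": 0},{"rot": [0,0,-0.774],"xyz": [0.0855,0.042,0.0],"grip": 0},{"rot": [0,0,-0.774],"xyz": [0.0855,0.042,0.0],"grip": 0}]'

```text
clock: 5.58
tool_pos: [0.5529, 0.1545, 0.1378]
eef_rot: [1.0, 0.031, 0.0, -0.0]
contact_force: [1.3, -0.1, 0.5]
opening: 0.998
finger_force: 0.0
```

```bash
python3 -c "
from h import *
c,im=snap('wrist','pics/w3.png')
for ce,st in blobs(im,(22,120,100),(34,255,255),100): print('yel',ce,st,ray(c,*ce,.082).round(4))
go([.5534,.1549,.0475],.0682);print(r.get_state()['q'].round(2))
"
```

```text
yel [ 82.  143.2] [  61  128   45   32 1094] [0.5999 0.2768 0.082 ]
yel [456.6 172. ] [438 157  35  29 642] [0.5968 0.0406 0.082 ]
yel [271.4 215.8] [ 253  192   39   47 1645] [0.5596 0.1567 0.082 ]
yel [267.3 385. ] [254 374  28  22 522] [0.415  0.1513 0.082 ]
xyz [ 0.0006 -0.0003  0.0903] rot [-0.0002 -0.0007 -0.0078] at [0.5528 0.1545 0.1378] t 5.63 F [0.2 0.1 0.6] open 0.994
[-0.52  0.78  0.28  1.83 -0.37  0.58 -1.51]
```

View pics/w3.png

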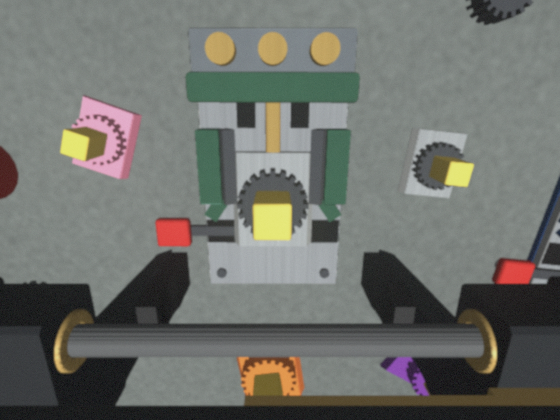

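The grip's top face is centred at about (272,221), which puts it at x≈0.555, y≈0.156, as expected. I go down and close.

carry_out --squeeze 25 --plan '[{"rot": [0,0,-0.005],"xyz": [0.0015,-0.001,0.03],"grip": 0},{"rot": [0,0,-0.005],"xyz": [0.0015,-0.001,0.06],"grip": 0},{"rot": [0,0,-0.005],"xyz": [0.0015,-0.001,0.08],"grip": 0},{"rot": [0,0,-0.005],"xyz": [0.0015,-0.001,0.09],"grip": 0},{"rot": [0,0,-0.005],"xyz": [0.0015,-0.001,0.09],"grip": 60},{"rot": [0,0,-0.005],"xyz": [0.0015,-0.001,0.09],"grip": 140},{"rot": [0,0,-0.005],"xyz": [0.0015,-0.001,0.09],"grip": 255},{"rot": [0,0,-0.005],"xyz": [0.0015,-0.001,0.09],"grip": 255}]'

```text
clock: 6.3
tool_pos: [0.555, 0.1558, 0.0491]
eef_rot: [0.999, 0.033, 0.001, -0.0]
contact_force: [0.5, -1.4, 0.3]
opening: 0.722
finger_force: 0.0
```

carry_out --plan '[{"rot": [0,0,0],"xyz": [0,0,0],"grip": 255},{"rot": [0,0,0],"xyz": [0,0,0],"grip": 255},{"rot": [0,0,0],"xyz": [0,0,0],"grip": 255},{"rot": [0,0,0],"xyz": [0,0,0],"grip": 255}]'

```text
clock: 6.63
tool_pos: [0.5541, 0.1556, 0.048]
eef_rot: [0.999, 0.033, 0.0, -0.0]
contact_force: [-0.3, 0.2, 0.3]
opening: 0.416
finger_force: 0.0
```

```bash
python3 -c "
from h import *
c,s=np.cos(.0682),np.sin(.0682)
go([.5714-.105*c,.1561-.105*s,.0475],.0682);print(r.get_state()['finger_force'],r.get_state()['moment'])
"
```

```text
xyz [-0.0877  0.0008  0.0005] rot [-0.0001 -0.0005 -0.0014] at [0.5541 0.1556 0.048 ] t 6.63 F [-0.3  0.2  0.3] open 0.416
0.0 [ 0.0232154  -0.01039475 -0.01109092]
```

carry_out --plan '[{"rot": [0,0,0],"xyz": [0,0,0],"grip": 255},{"rot": [0,0,0],"xyz": [0,0,0],"grip": 255},{"rot": [0,0,0],"xyz": [0,0,0],"grip": 255},{"rot": [0,0,0],"xyz": [0,0,0],"grip": 255}]'

```text
clock: 6.97
tool_pos: [0.5539, 0.1558, 0.0477]
eef_rot: [0.999, 0.034, -0.0, -0.0]
contact_force: [-0.2, 1.0, 1.1]
opening: 0.288
finger_force: 25.0
```

carry_out --plan '[{"rot": [0,0,0],"xyz": [-0.004,0,0],"grip": 255},{"rot": [0,0,0],"xyz": [-0.012,0,0],"grip": 255},{"rot": [0,0,0],"xyz": [-0.024,0,0],"grip": 255},{"rot": [0,0,0],"xyz": [-0.036,0,0],"grip": 255},{"rot": [0,0,0],"xyz": [-0.048,0,0],"grip": 255},{"rot": [0,0,0],"xyz": [-0.06,0,0],"grip": 255},{"rot": [0,0,0],"xyz": [-0.068,0,0],"grip": 255},{"rot": [0,0,0],"xyz": [-0.068,0,0],"grip": 255}]'

```text
clock: 7.63
tool_pos: [0.4828, 0.1504, 0.0477]
eef_rot: [0.999, 0.034, -0.002, 0.0]
contact_force: [-2.8, 0.3, 2.0]
opening: 0.292
finger_force: 25.0
```

```bash
python3 -c "
from h import *
s=r.get_state();print(s['finger_force'],s['moment'],s['q'].round(2))
from fit import w
b=np.load('fit.npz')['b'];print(b)
P=w(b,[[-.085,0,.12]])[0];go(P,b[2])
"
```

```text
24.998347386717796 [-0.08791001  0.30207267 -0.04801576] [-0.47  0.88  0.13  2.06 -0.45  0.24 -1.45]
[ 0.56324371 -0.15947471 -0.04406873]
xyz [-0.0254  0.3052 -0.072 ] rot [0.0009 0.0046 0.1112] at [0.4828 0.1504 0.0477] t 7.63 F [-2.8  0.3  2. ] open 0.292
```

The carrier is held at an opening of 25.5 mm and is out at dock x≈-89. I lift and carry it over.

carry_out --squeeze 30 --plan '[{"rot": [0,0,0],"xyz": [0,0,-0.015],"grip": 255},{"rot": [0,0,0],"xyz": [0,0,-0.04],"grip": 255},{"rot": [0,0,0],"xyz": [0,0,-0.08],"grip": 255},{"rot": [0,0,0],"xyz": [-0.006,0.035,-0.08],"grip": 255},{"rot": [0,0,0.03],"xyz": [-0.01,0.07,-0.08],"grip": 255},{"rot": [0,0,0.06],"xyz": [-0.015,0.105,-0.08],"grip": 255},{"rot": [0,0,0.09],"xyz": [-0.02,0.14,-0.08],"grip": 255},{"rot": [0,0,0.11],"xyz": [-0.02,0.17,-0.08],"grip": 255}]'

```text
clock: 8.3
tool_pos: [0.4753, -0.0226, 0.1274]
eef_rot: [1.0, -0.023, -0.002, 0.0]
contact_force: [0.4, 0.6, -3.8]
opening: 0.295
finger_force: 30.0
```

```bash
python3 -c "
from h import *
s=r.get_state();print(s['finger_force'],s['moment'])
from fit import w
b=np.load('fit.npz')['b']
P=w(b,[[-.09,0,.12]])[0];go(P,b[2])
"
```

```text
29.999487209133804 [ 0.00059329 -0.03334529  0.06674779]
xyz [0.0042 0.1329 0.0075] rot [ 0.001   0.0033 -0.002 ] at [ 0.4753 -0.0226  0.1274] t 8.3 F [ 0.4  0.6 -3.8] open 0.295
```

carry_out --plan '[{"rot": [0,0,0],"xyz": [0.004,0.035,0.0],"grip": 255},{"rot": [0,0,0],"xyz": [0.004,0.07,0.0],"grip": 255},{"rot": [0,0,0],"xyz": [0.004,0.1,0.0],"grip": 255},{"rot": [0,0,0],"xyz": [0.004,0.122,0.0],"grip": 255},{"rot": [0,0,0],"xyz": [0.004,0.133,0.01],"grip": 255},{"rot": [0,-0.003,0],"xyz": [0.004,0.133,0.03],"grip": 255},{"rot": [0,0,0],"xyz": [0.004,0.133,0.04],"grip": 255},{"rot": [0,0,0],"xyz": [0.004,0.133,0.04],"grip": 255}]'

```text
clock: 8.97
tool_pos: [0.4737, -0.1529, 0.0856]
eef_rot: [1.0, -0.022, -0.003, -0.001]
contact_force: [-1.1, 0.2, -5.3]
opening: 0.292
finger_force: 30.0
```

```bash
python3 - <<'E'
from h import *
from fit import w
b=np.load('fit.npz')['b']
c,im=snap('wrist','pics/w4.png')
rail=np.array([[x,y*sy,z] for sy in(1,-1) for x,y,z in((-105,60,14),(60,60,48),(80,60,48))])/1e3
for p in proj(c,w(b,rail)): cv2.circle(im,tuple(int(t) for t in p.round()),2,(0,255,255),-1)
m=w(b,np.array([[-105,0,14],[60,0,14]])/1e3);p=proj(c,m).astype(int);cv2.line(im,tuple(map(int,p[0])),tuple(map(int,p[1])),(255,0,255),1)
cv2.imwrite('pics/w4a.png',cv2.resize(im[40:340,120:460],(680,600),interpolation=cv2.INTER_CUBIC))
P=w(b,[[-.085,0,.05]])[0];go(P,b[2])
E
```

```text
xyz [0.0042 0.0028 0.0365] rot [-0.0009  0.0038  0.0004] at [ 0.4743 -0.1528  0.0866] t 9.02 F [-0.3 -0.  -4.3] open 0.293
```

View pics/w4a.png

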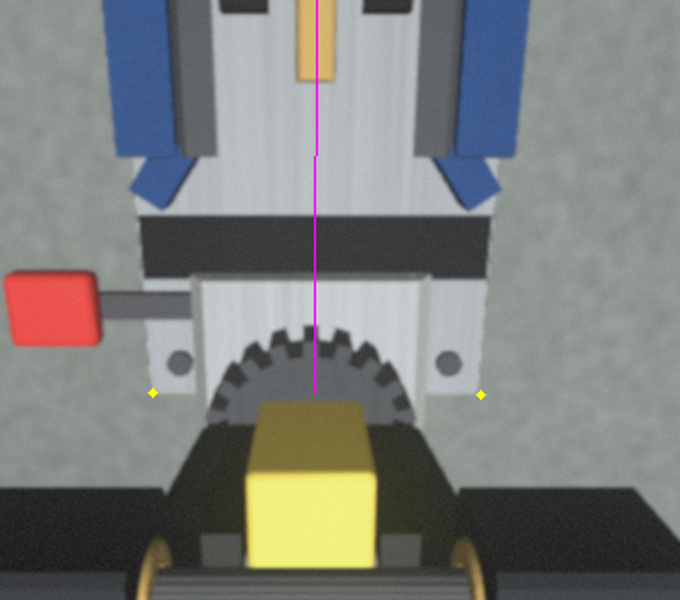

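The dock axis overlay matches to about 0.5 mm, with the true axis slightly to the left. The carrier (plate mid at u≈312 in the crop) sits about 2.5 mm left, as the pose says. I correct that and lower onto the bed.

carry_out --plan '[{"rot": [0,0.003,0],"xyz": [0.004,0.0023,0.01],"grip": 255},{"rot": [0,0.003,0],"xyz": [0.004,0.0023,0.02],"grip": 255},{"rot": [0,0.003,0],"xyz": [0.004,0.0023,0.028],"grip": 255},{"rot": [0,0.003,0],"xyz": [0.004,0.0023,0.033],"grip": 255},{"rot": [0,0.003,0],"xyz": [0.004,0.0023,0.036],"grip": 255},{"rot": [0,0.003,0],"xyz": [0.004,0.0023,0.038],"grip": 255},{"rot": [0,0.003,0],"xyz": [0.004,0.0023,0.038],"grip": 255},{"rot": [0,0.003,0],"xyz": [0.004,0.0023,0.038],"grip": 255}]'

```text
clock: 9.68
tool_pos: [0.4795, -0.1553, 0.0499]
eef_rot: [1.0, -0.022, 0.001, -0.0]
contact_force: [-1.4, 0.3, -1.5]
opening: 0.294
finger_force: 30.0
```

```bash
python3 - <<'E'
from h import *
from fit import w
b=np.load('fit.npz')['b']
s=r.get_state();print(s['finger_force'],s['moment'])
P=w(b,[[-.055,0.0005,.0477]])[0];go(P,b[2])
E
```

```text
29.999177372083068 [0.13855615 0.06104431 0.02061704]
xyz [ 0.0288 -0.      0.0023] rot [-0.0001 -0.0029  0.001 ] at [ 0.4795 -0.1553  0.0499] t 9.68 F [-1.4  0.3 -1.5] open 0.294
```

carry_out --plan '[{"rot": [0,-0.003,0],"xyz": [0,0,0.001],"grip": 255},{"rot": [0,-0.003,0],"xyz": [0.004,0,0.0015],"grip": 255},{"rot": [0,-0.003,0],"xyz": [0.009,0,0.0015],"grip": 255},{"rot": [0,-0.003,0],"xyz": [0.014,0,0.0015],"grip": 255},{"rot": [0,-0.003,0],"xyz": [0.019,0,0.0015],"grip": 255},{"rot": [0,-0.003,0],"xyz": [0.024,0,0.0015],"grip": 255},{"rot": [0,-0.003,0],"xyz": [0.027,0,0.0015],"grip": 255},{"rot": [0,-0.003,0],"xyz": [0.027,0,0.0015],"grip": 255}]'

```text
clock: 10.35
tool_pos: [0.5082, -0.1567, 0.0484]
eef_rot: [1.0, -0.021, 0.001, 0.0]
contact_force: [0.7, 0.8, -1.9]
opening: 0.291
finger_force: 30.0
```

```bash
python3 - <<'E'
from h import *
from fit import w
b=np.load('fit.npz')['b']
s=r.get_state();print(s['finger_force'],s['moment'])
P=w(b,[[-.019,0.0005,.0477]])[0];go(P,b[2])
E
```

```text
29.998829383403063 [ 0.02377287 -0.21285879 -0.00042076]
xyz [ 0.0361 -0.0001  0.0008] rot [ 0.0005 -0.0022  0.0015] at [ 0.5082 -0.1567  0.0484] t 10.35 F [ 0.7  0.8 -1.9] open 0.291
```

carry_out --plan '[{"rot": [0,0,0],"xyz": [0.003,0,0.0005],"grip": 255},{"rot": [0,0,0],"xyz": [0.006,0,0.0005],"grip": 255},{"rot": [0,0,0],"xyz": [0.009,0,0.0005],"grip": 255},{"rot": [0,0,0],"xyz": [0.012,0,0.0005],"grip": 255},{"rot": [0,0,0],"xyz": [0.015,0,0.0005],"grip": 255},{"rot": [0,0,0],"xyz": [0.018,0,0.0005],"grip": 255},{"rot": [0,0,0],"xyz": [0.021,0,0.0005],"grip": 255},{"rot": [0,0,0],"xyz": [0.024,0,0.0005],"grip": 255}]'

```text
clock: 11.02
tool_pos: [0.5277, -0.1576, 0.0479]
eef_rot: [1.0, -0.022, -0.003, -0.001]
contact_force: [-7.8, 1.3, 9.5]
opening: 0.292
finger_force: 30.0
```

```bash
python3 - <<'E'
from h import *
from fit import w
b=np.load('fit.npz')['b']
s=r.get_state();print(s['finger_force'],s['moment'])
P=w(b,[[-.019,0.0005,.0477]])[0];go(P,b[2])
c,im=snap('wrist','pics/w5.png')
c0,i0=load('pics/w4.png')
for i,cc in ((i0,c0),(im,c)):
  for ce,st in blobs(i,(0,150,100),(6,255,255),100): print('red',ce,st,[ray(cc,*ce,z).round(4) for z in(.026,.020)])
E
```

```text
29.998790505342185 [0.02853605 1.69729382 0.02374915]
xyz [ 0.0166 -0.0002  0.0001] rot [-0.0009  0.006   0.0002] at [ 0.5277 -0.1576  0.0479] t 11.02 F [-7.8  1.3  9.5] open 0.292
red [146.1 194.2] [ 122  176   48   37 1586] [array([ 0.4979, -0.0689,  0.026 ]), array([ 0.4962, -0.0663,  0.02  ])]
red [129.5 279.2] [106 274  50  17 502] [array([ 0.5104, -0.071 ,  0.026 ]), array([ 0.5069, -0.0678,  0.02  ])]
```

carry_out --plan '[{"rot": [0,0,0],"xyz": [0,0,-0.0008],"grip": 255},{"rot": [0,0,0],"xyz": [0,0,-0.0015],"grip": 255},{"rot": [0,0,0],"xyz": [0,0,-0.0015],"grip": 255},{"rot": [0,0,0],"xyz": [0,0,-0.0015],"grip": 255}]'

```text
clock: 11.4
tool_pos: [0.5292, -0.1574, 0.0487]
eef_rot: [1.0, -0.022, -0.001, -0.0]
contact_force: [-5.1, -0.0, -3.7]
opening: 0.287
finger_force: 30.0
```

```bash
python3 - <<'E'
from h import *
from fit import w
b=np.load('fit.npz')['b']
s=r.get_state();print(s['finger_force'],s['moment'])
P=w(b,[[-.019,0.0005,.0477]])[0];go(P,b[2])
E
```

```text
29.998789024539292 [-0.00290657  1.28105035 -0.04976174]
xyz [0.0151 0.0001 0.001 ] rot [-0.0006  0.003   0.0007] at [ 0.5292 -0.1574  0.0487] t 11.4 F [-5.1 -0.  -3.7] open 0.287
```

carry_out --plan '[{"rot": [0,0,0],"xyz": [0.0015,0,0],"grip": 255},{"rot": [0,0,0],"xyz": [0.003,0,0],"grip": 255},{"rot": [0,0,0],"xyz": [0.0045,0,0],"grip": 255},{"rot": [0,0,0],"xyz": [0.006,0,0],"grip": 255},{"rot": [0,0,0],"xyz": [0.0075,0,0],"grip": 255},{"rot": [0,0,0],"xyz": [0.009,0,0],"grip": 255},{"rot": [0,0,0],"xyz": [0.009,0,0],"grip": 255},{"rot": [0,0,0],"xyz": [0.009,0,0],"grip": 255}]'

```text
clock: 12.07
tool_pos: [0.5381, -0.1576, 0.0487]
eef_rot: [1.0, -0.022, -0.002, -0.0]
contact_force: [-6.0, 0.7, -3.3]
opening: 0.293
finger_force: 30.0
```

```bash
cat > chk.py <<'E'
from h import *
import time,sys
from fit import w
b=np.load('fit.npz')['b']
s=r.get_state();print(s['moment'].round(2),(R.from_euler("z",-b[2]).apply(s['tool_pos']-[b[0],b[1],0])*1e3).round(1))
P=w(b,[[-.019,0.0005,.0477]])[0];go(P,b[2])
for n in("side","top"):
  c,im=snap(n,f'pics/{n}_{s["clock"]:.2f}.png')
  for ce,st in blobs(im,(0,150,100),(6,255,255),20):
    if abs(ce[0]-298)<15 and abs(ce[1]-231)<15: print(n,ce,st)
E
python3 chk.py; python3 - <<'E'
from h import *
im=cv2.imread('pics/side0.png')
for ce,st in blobs(im,(0,150,100),(6,255,255),20): print(ce,st)
E
```

```text
[ 0.08  1.37 -0.02] [-25.2   0.7  48.7]
xyz [0.0062 0.0002 0.001 ] rot [-0.0009  0.0033  0.0006] at [ 0.5381 -0.1576  0.0487] t 12.07 F [-6.   0.7 -3.3] open 0.293
side [299.6 227.7] [296 224   9   8  57]
[299.9 227.3] [296 224   9   8  56]
[274.2 303.1] [269 298  12  11 112]
[237.4 356.3] [224 330  27  50 956]
```

```bash
python3 - <<'E'
import cv2,numpy as np,glob
f=glob.glob('pics/side_*.png')[0]
a=[cv2.resize(cv2.imread(x)[185:245,240:330],(396,264),interpolation=cv2.INTER_CUBIC) for x in('pics/side0.png',f)]
w=cv2.resize(cv2.imread('pics/w5.png')[200:340,60:480],(792,264))
cv2.imwrite('pics/c2.png',np.vstack([np.hstack(a),w]))
E
```

```text
(no output)
```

View pics/c2.png

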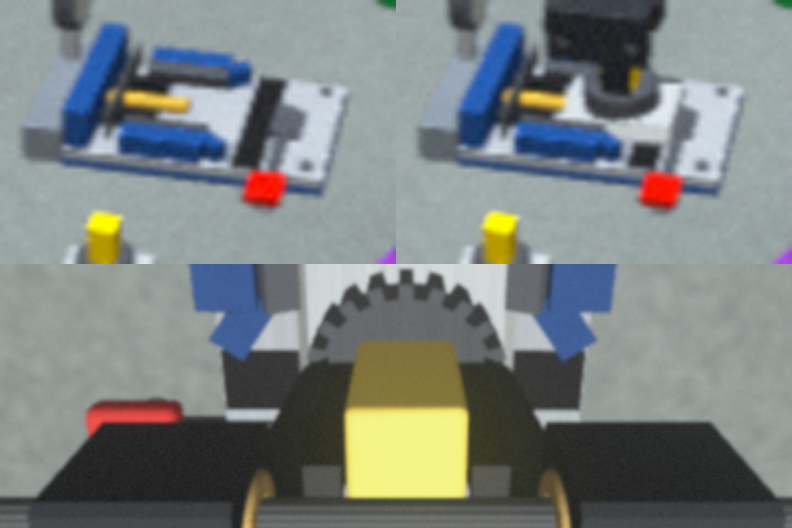

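The side crop (right) shows the carrier well in the rails, with its rear edge over the catch nose and the pad slightly down; it has not clicked yet. I go on in small steps.

carry_out --plan '[{"rot": [0,0,0],"xyz": [0.001,0,0],"grip": 255},{"rot": [0,0,0],"xyz": [0.002,0,0],"grip": 255},{"rot": [0,0,0],"xyz": [0.003,0,0],"grip": 255},{"rot": [0,0,0],"xyz": [0.004,0,0],"grip": 255},{"rot": [0,0,0],"xyz": [0.004,0,0],"grip": 255}]'

```text
clock: 12.58
tool_pos: [0.5417, -0.1577, 0.0487]
eef_rot: [1.0, -0.022, -0.002, -0.001]
contact_force: [-6.8, 0.7, -1.7]
opening: 0.289
finger_force: 30.0
```

```bash
python3 chk.py
```

```text
[ 0.12  1.53 -0.07] [-21.6   0.8  48.7]
xyz [0.0026 0.0003 0.001 ] rot [-0.001   0.004   0.0006] at [ 0.5417 -0.1577  0.0487] t 12.58 F [-6.8  0.7 -1.7] open 0.289
side [299.7 227.7] [296 224   9   8  56]
```

carry_out --plan '[{"rot": [0,0,0],"xyz": [0.0007,0,0],"grip": 255},{"rot": [0,0,0],"xyz": [0.0015,0,0],"grip": 255},{"rot": [0,0,0],"xyz": [0.0015,0,0],"grip": 255}]'

```text
clock: 12.93
tool_pos: [0.5431, -0.1578, 0.0487]
eef_rot: [1.0, -0.022, -0.002, -0.001]
contact_force: [-6.7, 0.2, -2.1]
opening: 0.296
finger_force: 30.0
```

```bash
python3 chk.py
```

```text
[ 0.09  1.51 -0.06] [-20.2   0.8  48.7]
xyz [0.0012 0.0003 0.001 ] rot [-0.0011  0.0043  0.0006] at [ 0.5431 -0.1578  0.0487] t 12.93 F [-6.7  0.2 -2.1] open 0.296
side [299.8 227.6] [296 224   9   8  56]
```

carry_out --plan '[{"rot": [0,0,0],"xyz": [0.0007,0,0],"grip": 255},{"rot": [0,0,0],"xyz": [0.0015,0,0],"grip": 255},{"rot": [0,0,0],"xyz": [0.0015,0,0],"grip": 255}]'

```text
clock: 13.28
tool_pos: [0.5447, -0.1578, 0.0485]
eef_rot: [1.0, -0.022, -0.002, -0.001]
contact_force: [-5.0, -0.4, -4.8]
opening: 0.29
finger_force: 30.0
```

```bash
python3 chk.py
```

```text
[ 0.08  1.43 -0.  ] [-18.6   0.8  48.5]
xyz [-0.0004  0.0003  0.0008] rot [-0.0011  0.0041  0.0007] at [ 0.5447 -0.1578  0.0485] t 13.28 F [-5.  -0.4 -4.8] open 0.29
side [299.9 227.2] [296 224   9   8  57]
```

Fz jumped back to the carrier's weight alone, friction dropped, and the pad is back at its upper position: it clicked at x≈-18.6. I ease back slightly to check that the catch holds.

carry_out --plan '[{"rot": [0,0,0],"xyz": [-0.0007,0,0.0003],"grip": 255},{"rot": [0,0,0],"xyz": [-0.0015,0,0.0006],"grip": 255},{"rot": [0,0,0],"xyz": [-0.002,0,0.0008],"grip": 255},{"rot": [0,0,0],"xyz": [-0.002,0,0.0008],"grip": 255}]'

```text
clock: 13.72
tool_pos: [0.5435, -0.1579, 0.0481]
eef_rot: [1.0, -0.022, -0.001, -0.0]
contact_force: [-5.7, 0.8, -2.6]
opening: 0.292
finger_force: 30.0
```

```bash
python3 chk.py
```

```text
[0.07 1.21 0.  ] [-19.8   0.7  48.1]
xyz [0.0008 0.0002 0.0004] rot [-0.0007  0.0023  0.001 ] at [ 0.5435 -0.1579  0.0481] t 13.72 F [-5.7  0.8 -2.6] open 0.292
side [299.8 227.3] [296 224   9   8  56]
```

carry_out --plan '[{"rot": [0,0,0],"xyz": [-0.0007,0,0],"grip": 255},{"rot": [0,0,0],"xyz": [-0.0015,0,0],"grip": 255},{"rot": [0,0,0],"xyz": [-0.0015,0,0],"grip": 255},{"rot": [0,0,0],"xyz": [-0.0015,0,0],"grip": 255}]'

```text
clock: 14.15
tool_pos: [0.5433, -0.1579, 0.0482]
eef_rot: [1.0, -0.021, 0.0, -0.0]
contact_force: [-2.8, 0.7, -7.1]
opening: 0.29
finger_force: 30.0
```

```bash
python3 chk.py
```

```text
[0.1  0.63 0.04] [-20.    0.7  48.2]
xyz [0.001  0.0002 0.0005] rot [-0.0003 -0.0001  0.0012] at [ 0.5433 -0.1579  0.0482] t 14.15 F [-2.8  0.7 -7.1] open 0.29
side [299.9 227.3] [296 224   9   8  55]
```

The tool now stops while the push drops off, so the catch is holding the carrier. I release and rise.

carry_out --squeeze 5 --plan '[{"rot": [0,0,0],"xyz": [0,0,0],"grip": 255},{"rot": [0,0,0],"xyz": [0,0,0],"grip": 150},{"rot": [0,0,0],"xyz": [0,0,0],"grip": 60},{"rot": [0,0,0],"xyz": [0,0,0],"grip": 0},{"rot": [0,0,0],"xyz": [0,0,0],"grip": 0},{"rot": [0,0,0],"xyz": [0,0,0],"grip": 0},{"rot": [0,0,0],"xyz": [0,0,0],"grip": 0},{"rot": [0,0,0],"xyz": [0,0,0],"grip": 0}]'

```text
clock: 14.92
tool_pos: [0.5433, -0.1583, 0.0486]
eef_rot: [1.0, -0.022, 0.0, 0.0]
contact_force: [-0.1, -0.2, 1.0]
opening: 0.797
finger_force: 0.0
```

carry_out --plan '[{"rot": [0,0,0],"xyz": [0,0,-0.02],"grip": 0},{"rot": [0,0,0],"xyz": [0,0,-0.05],"grip": 0},{"rot": [0,0,0],"xyz": [0,0,-0.09],"grip": 0},{"rot": [0,0,0],"xyz": [0,0,-0.13],"grip": 0},{"rot": [0,0,0],"xyz": [0,0,-0.17],"grip": 0},{"rot": [0,0,0],"xyz": [0,0,-0.2],"grip": 0},{"rot": [0,0,0],"xyz": [0,0,-0.2],"grip": 0}]'

```text
clock: 15.5
tool_pos: [0.5466, -0.1598, 0.2549]
eef_rot: [1.0, -0.022, 0.006, 0.002]
contact_force: [0.7, 0.8, -0.0]
opening: 1.003
finger_force: 0.0
```

```bash
python3 chk.py; python3 - <<'E'
from h import *
from fit import *
b=np.load('fit.npz')['b']
c,im=snap('wrist','pics/w6.png')
for ce,st in blobs(im,(0,150,100),(6,255,255),100): print('red',ce,st,inv(b,ray(c,*ce,.026)) if 0 else R.from_euler("z",-b[2]).apply(ray(c,*ce,.026)-[b[0],b[1],0]).round(4))
cv2.imwrite('pics/w6a.png',cv2.resize(im[60:300,160:420],(650,600),interpolation=cv2.INTER_CUBIC))
E
```

```text
[ 0.05 -0.03 -0.01] [-16.6  -1.  254.9]
xyz [-0.0049 -0.0021  0.2071] rot [ 0.0028 -0.0122  0.0004] at [ 0.5466 -0.1598  0.2549] t 15.5 F [ 0.7  0.8 -0. ] open 1.003
side [299.8 227.3] [296 224   9   8  56]
top [295.5 234.5] [290 230  12  10 119]
red [202.  212.9] [190 204  25  19 436] [-0.069  0.088  0.026]
```

View pics/w6a.png

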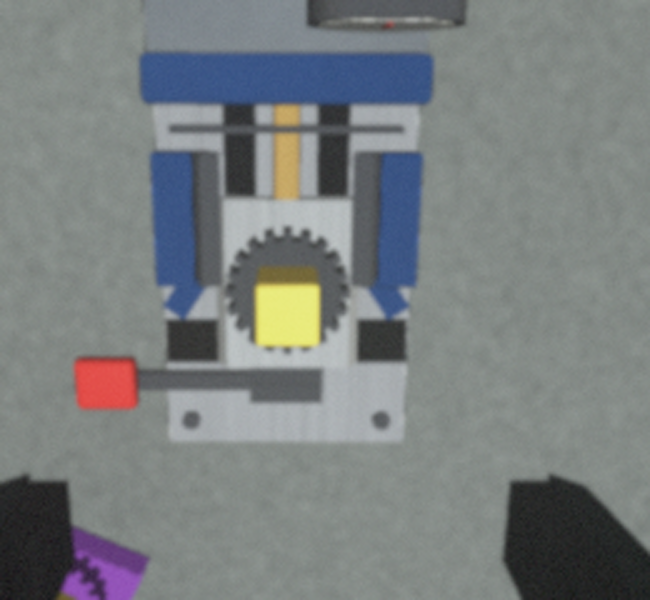

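The picture shows the carrier seated in the blue dock. The catch nose (286,385) stands right behind its rear edge at v≈367, the pad is fully up at (106,383), and the gripper is clear. I hand it in.

```bash
python3 -c "
from plant import r
print(r.finish_job())"
```

```text
the job is handed in; nothing more can be done
None
```

The carrier is latched in the blue gauging dock, with the catch up behind it and the gripper clear. It clicked at about x = -19 mm with about 7 N of push, and I handed the job in at about 15.6 s.

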